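# Pull the loaded hand truck's telescopic handle out to its second stop and hold it

## Robot

A 6-joint arm with a two-finger parallel gripper is mounted at the origin on the work surface. World frame = base frame: x ahead of the robot, y to its left, z up, the work surface at z = 0. Lengths are in m, angles in rad, forces in N, time in s.
With the tool pointing down it reaches from about 0.3 to 0.875 m from the base axis. Payload 6.4 kg.
Tool frame: the origin (TCP) lies between the finger pads, 19 mm behind the fingertips; this is the grasp point; z points along the fingers, y is the line along which they close (so a half turn about z gives the same grasp; the last joint's range is limited). The gripper opens to 85 mm and grips with 20 to 120 N. Pads are 22 mm wide; open, the fingers measure 114 mm over their backs; the gripper's body (76 mm by 85 mm) begins 54 mm behind the grasp point. The pads swing forward as they close: fully open they stand 13 mm farther back than shut.
Start: joints at [-1.405, 0.181, 1.607, -0, 1.354, -0.206], TCP at [0.209, -0.536, 0.25] pointing down, gripper open.
Joint ranges: [-2.99, 2.99], [-0.89, 2.07], [0.3, 2.58], [-1.14, 4.28], [0, 2.63], [-3.12, 3.12]. Speed limits (rad/s): [2.57, 2.57, 3.01, 3.14, 3.14, 3.14].

## Interface

Orientations are given as a rotation vector (axis times angle).
In Python, from rig import manip, camrig, workorder, readout gives the robot as it stands (manip), with the cameras (camrig), the job (workorder) and the readings (readout).
- The arm moves only by the tool advance, called after "Emit:" in YAML: its name, and indented under it one key for each argument. Schema: {"type":"object","properties":{"plan":{"type":"string"},"finger_gap":{"type":"number"},"only":{"type":"string"},"quiet":{"type":"boolean"},"lines":{"type":"string"}},"required":["plan"],"additionalProperties":false}. plan is a string of 1 to 12 rows, one to a line, with the numbers parted by commas; each row has 6 numbers: dx, dy, dz in fractions of the full range, 1 being 0.8 m, then a rotation vector rx, ry, rz in fractions of the full range, 1 being 2 pi rad; each row is the pose to reach, as a shift and turn from the pose commanded when the call began, along the tool's axes at that moment; what a row does not reach only later rows make up. A row lasts 1/8 s, in which the tool goes at most 0.0625 m and 0.188 rad, less where a joint would pass 70% of its speed; a pose out of reach is approached as far as the arm can. finger_gap is the finger opening in m, set as the call begins (left out keeps the last). The fingers move at their own pace and stop on an object; the grip force is fixed at half the most. Time passes only in rows, so rows that do not move let the fingers close. The tool returns the time, the measured TCP pose, the force, the opening and the grip force at its end. only (a regular expression) keeps the lines of the reply that match it, lines (a string "A,B") keeps lines A to B, and quiet returns only ok. Shift and turn numbers lie between -1 and 1, and a call with a number outside is refused. Input that does not fit is refused with a message, and nothing moves.
- readout.read_state(): the state, without advancing time (a new reading comes with each control period).
- camrig.grab_frame(name): name is "scene" or "top" or "wrist"; returns (picture, depth): 400x640x3 uint8, red, green, blue; 400x640 float32, m along the optical axis (not along the pixel's ray), 0 where there is no reading.
- camrig.camera_model(name): a dict with "mtx" (3x3 intrinsics, pixels), "position" and "rotation" of the camera in the world. Camera axes: x right, y down, z forward; pixel columns grow to the right and rows downward; lengths in m; the calibration is good to about 2 mm. The wrist camera is an equidistant fisheye: a pixel r from the principal point sees the ray r / f radians off the axis. A picture is of the moment at which its call begins: read the wrist's pose just before it. camera_model takes no time and is no camera call; for the wrist camera it gives the pose at the moment of the call.
- workorder.sign_off(): hands the job in; it is judged then, once.
The state is a dict: "clock": time; "qpos": joint angles; "qd": joint speeds; "tau": joint torques, N m; "eef_pos": TCP position; "eef_rot": TCP orientation; "contact_force": force on the tool from outside, world axes, zero at the start; "ft_torque": the same for the moment, N m; "grip_width": finger opening in m; "finger_force": force on a finger pad.
Only numpy, scipy, OpenCV 4.12 (cv2) and the standard library are available. Lean on these libraries where they do the work, as an engineer would, in place of code of your own. Each camera call takes 0.05 s, during which the arm holds its last target. There are 200 camera calls.

## Task

The hand truck with the drinks crates is parked at the kitchen counter with its handle pushed down; get it ready to wheel out. Squeeze in the red button in the middle of the handle's grip and, keeping hold of the grip, pull the handle straight up past the first stop to the second stop, where it will go no further. Finish still gripping the fully extended handle (do not let go), and leave the mortar, measuring cup, lemon squeezer and pepper grinder standing where they are on the counter.

Things in the scene. Friction and masses are not known exactly. Their poses are not given: they have to be found in the camera images.
- truck: Loaded aluminium hand truck, immovable, upright on the floor just beyond the counter's far edge. Origin on the floor (750 mm below the counter top) midway between its uprights, x towards the load (away from the robot at yaw 0), z up. Uprights: 25 mm tubes at y = +/-130 mm, topped by 36 mm black collars 20 mm below the counter top. Two bottle crates at x 25 to 325 mm end 170 mm below it.
- handle: Telescopic handle; its black grip, midway on the cross bar, is 32 mm (x) by 150 mm (y), 30 mm tall; origin at the grip's centre, axes as the truck's. Centre 45 mm above the counter top when down. 19 mm cross tube on either side, bent down at y = +/-130 mm; free space above and 150 mm below. Can be pinched from above, a finger on each long face, the button under one.
- button_face (a point): Centre of the outer face of the red squeeze button, 38 mm wide (y) by 20 mm tall, in the middle of the grip's +x face (the side of the load). Released, its face stands 7 mm proud of that face (23 mm from the grip's centre line); fully in, 1 mm proud.
- button (a joint): How far the button is in, m: 0 released, 0.006 fully in. Spring: about 3 N to start, 8 N fully in. From about 4 mm in, the lock pins are out of their holes and the handle slides; if the button is let out, the handle locks at the next stop it meets. Button out at a stop: handle locked.
- extension (a joint): How far the telescopic handle is pulled up out of the uprights, m: 0 pushed down and locked (start), 0.13 first stop, 0.26 second stop (lock hole), with the hard end of travel at 0.266. Handle 0.5 to 0.8 kg, friction about 3 N; with the pins out it sinks if let go between stops.
- mortar: Bystander: terracotta mortar, 180 mm across the rim, 165 mm tall, origin under its centre; stands on the counter.
- measuring_cup: Bystander: aluminium measuring cup with a side handle, 84 mm across, 82 mm tall, origin under its centre; stands on the counter.
- lemon_squeezer: Bystander: white plastic lemon squeezer, a 112 mm dish with a ribbed cone and a flat grip, 46 mm tall, origin under its centre; stands on the counter.
- pepper_grinder: Bystander: glass pepper grinder with a steel twist cap, 60 mm across, 148 mm tall, origin under its centre; stands on the counter.

How it is judged:
By the outcome, as a careful person would: the job done as asked, in the order asked, and still so for the second after the job is handed in, while the arm keeps its last pose, push and grip.
It also fails if it takes over 35 s, if anything falls off the work surface, if the arm or the gripper's body presses on something with over 40 N, if the wrist force passes 120 N, or if a joint passes its speed limit or range.

## Working session

There is one attempt and no reset: what is moved stays moved. The work goes in short steps, Python scripts to look and compute and a tool call to move; the robot and the scene stay as the last step left them, time stands still between calls to the robot, and variables do not carry over. Pictures are saved under pics/ and viewed, at most 10 in all, crops included, and the job is handed in when it is done.

```bash
ls; mkdir -p pics; python3 - <<'E'
from rig import manip, camrig, workorder, readout
import cv2,numpy as np
for n in("scene","top"):
    p,d=camrig.grab_frame(n); cv2.imwrite(f"pics/{n}0.png",p[:,:,::-1]); np.save(f"pics/{n}0.npy",d)
    print(n,camrig.camera_model(n))
s=readout.read_state();print(s)
E
```

```text
pics
rig.py
scene {'mtx': array([[431.51837896,   0.        , 322.99381975],
       [  0.        , 431.51837896, 200.84099044],
       [  0.        ,   0.        ,   1.        ]]), 'position': array([ 1.23249143, -0.41329284,  0.89326867]), 'rotation': array([-2.23885207, -1.303573  ,  0.40315681])}
top {'mtx': array([[415.16862959,   0.        , 315.63857742],
       [  0.        , 415.16862959, 202.76352988],
       [  0.        ,   0.        ,   1.        ]]), 'position': array([0.46348094, 0.02521621, 0.98216383]), 'rotation': array([-2.22463436,  2.15940053, -0.0619453 ])}
{'clock': 0.1, 'qpos': array([-1.40528450e+00,  1.81477390e-01,  1.60788916e+00, -9.54925216e-06,
        1.35381885e+00, -2.06285615e-01]), 'qd': array([-0.00092783,  0.00024928, -0.00177961, -0.00104728, -0.00144601,
       -0.00019702]), 'tau': array([ 9.55920914e-04, -4.45875800e+01, -3.52237666e+01, -1.82223012e-04,
        4.17635398e-03, -1.50609321e-05]), 'eef_pos': array([ 0.20883521, -0.53523677,  0.24917735]), 'eef_rot': array([-3.08589894e+00, -5.80368907e-01, -3.63409297e-05]), 'contact_force': array([-0.27212895,  0.16552058, -0.11676436]), 'ft_torque': array([ 0.01260484, -0.0300616 ,  0.01305888]), 'finger_force': 0.0, 'grip_width': 0.08529575688151528}
```

View pics/scene0.png

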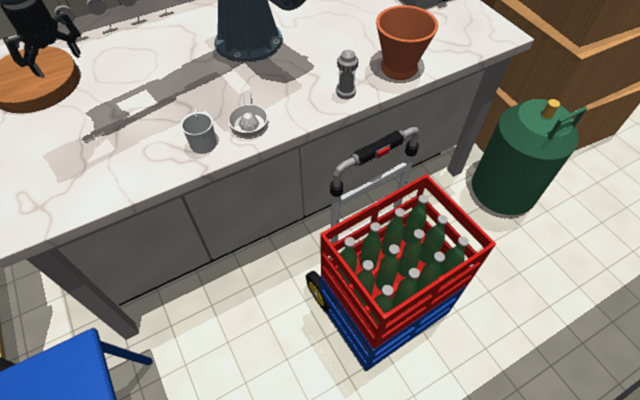

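View pics/top0.png

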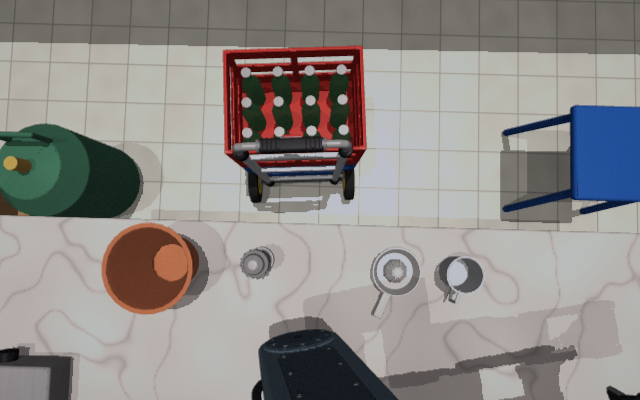

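The scene view shows the grip at about (380,148) with the red button at (383,153). The top view shows the grip from (260,146) to (323,144), beyond the counter edge. The grinder (256,262) and squeezer (396,272) stand on the robot's side of it. Next I deproject both views.

```bash
cat > h.py <<'E'
import numpy as np,cv2
from scipy.spatial.transform import Rotation as R
from rig import manip, camrig, workorder, readout
def cloud(d,m):
    v,u=np.mgrid[:d.shape[0],:d.shape[1]]; K=m["mtx"]
    P=np.dstack([(u-K[0,2])/K[0,0]*d,(v-K[1,2])/K[1,1]*d,d])
    return P@R.from_rotvec(m["rotation"]).as_matrix().T+m["position"]
E
python3 - <<'E'
from h import *
for n,(a,b,c,e) in dict(top=(225,362,130,165),scene=(325,425,120,190)).items():
    m=camrig.camera_model(n);d=np.load(f"pics/{n}0.npy");p=cv2.imread(f"pics/{n}0.png").astype(int)
    W=cloud(d,m);ok=np.zeros(d.shape,bool);ok[c:e,a:b]=1
    ok&=(d>0)&(W[...,2]>.01)&(W[...,2]<.09)
    bar=W[ok]; c0,ax,ang=cv2.minAreaRect(bar[:,:2].astype(np.float32)); print(n,"bar rect",c0,ax,ang,"z pct",np.percentile(bar[:,2],[2,50,98]))
    g=ok&(p.max(2)<75); G=W[g]; print(" grip",g.sum(),cv2.minAreaRect(G[:,:2].astype(np.float32)),np.percentile(G[:,2],[2,50,98]))
    l=cv2.fitLine(bar[:,:2].astype(np.float32),cv2.DIST_HUBER,0,.01,.01).ravel();print(" line",l)
    r=ok&(p[...,2]>110)&(p[...,1]<60); print(" red",r.sum(),W[r].mean(0) if r.any() else "")
    # counter height, near objects
m=camrig.camera_model("top");W=cloud(np.load("pics/top0.npy"),m)
print("counter z",np.median(W[290:310,230:245,2]), "edge x",W[222,290],"grinder",W[262,256],"sq",W[270,396],"mortar rim",W[228,150])
E
```

```text
top bar rect (0.6513874530792236, 0.08661379665136337) (0.039455022662878036, 0.27660396695137024) 3.4526827335357666 z pct [0.03243743 0.05713587 0.06214366]
 grip 994 ((0.6480761766433716, 0.08516116440296173), (0.03287382796406746, 0.2740846574306488), 3.763780355453491) [0.03008157 0.05856081 0.06231563]
 line [ 0.06090477 -0.99814355  0.64693356  0.08583792]
 red 27 [0.66689851 0.09880555 0.05558947]
scene bar rect (0.6521631479263306, 0.08323515206575394) (0.040567390620708466, 0.2763313353061676) 4.384711742401123 z pct [0.0159222  0.05462869 0.0620576 ]
 grip 747 ((0.6513046026229858, 0.08186909556388855), (0.038596607744693756, 0.2737417221069336), 4.365666389465332) [0.01429472 0.05778269 0.06229898]
 line [ 0.0588928  -0.9982643   0.6549323   0.09274886]
 red 35 [0.66862775 0.08744362 0.05229286]
counter z -0.0006555504092882192 edge x [ 0.47890802  0.13246087 -0.75795176] grinder [0.3890877  0.1418874  0.14744986] sq [ 0.37119094 -0.15855161  0.04204585] mortar rim [0.45062136 0.35405371 0.15498664]
```

```bash
cat >> h.py <<'E'
def plan(yaw,C,z):
    s=readout.read_state();T=R.from_rotvec(s["eef_rot"]);t=T.as_matrix()
    yx=np.array([np.cos(yaw),np.sin(yaw),0])
    for sg in(1,-1):
        y=sg*yx;zz=np.array([0,0,-1.]);G=np.c_[np.cross(y,zz),y,zz]
        print("sg",sg,"shift",(t.T@(np.array([*C,z])-s["eef_pos"])).round(4),"turn",R.from_matrix(t.T@G).as_rotvec().round(4))
    print(t.round(3).tolist(),s["eef_pos"])
E
python3 - <<'E'
from h import *
yaw=.06; ux=np.array([np.cos(yaw),np.sin(yaw)]);uy=np.array([-ux[1],ux[0]])
O=np.array([.65,.086])
for n,(a,b,c,e) in dict(top=(225,362,130,165),scene=(325,425,120,190)).items():
    m=camrig.camera_model(n);W=cloud(np.load(f"pics/{n}0.npy"),m);p=cv2.imread(f"pics/{n}0.png").astype(int)
    ok=np.zeros(W.shape[:2],bool);ok[c:e,a:b]=1;ok&=(W[...,2]>.056)&(W[...,2]<.075)
    Q=W[ok][:,:2]-O;X=Q@ux;Y=Q@uy
    print(n,"Y range",np.percentile(Y,[0,2,98,100]))
    for lo in np.arange(-.09,.09,.02):
        k=(Y>lo)&(Y<lo+.02)
        if k.any():print("  %.2f"%lo,k.sum(),np.percentile(X[k],[3,50,97]).round(4))
plan(yaw,O,.2)
E
```

```text
top Y range [-0.11023533 -0.07627469  0.07847437  0.11262901]
  -0.09 35 [-0.0119 -0.0032  0.0085]
  -0.07 108 [-0.0157 -0.0027  0.0111]
  -0.05 118 [-0.0159 -0.0023  0.0118]
  -0.03 114 [-0.0151 -0.0017  0.0126]
  -0.01 122 [-0.0147 -0.0011  0.0161]
  0.01 116 [-0.016  -0.0012  0.0133]
  0.03 112 [-0.016  -0.0021  0.0118]
  0.05 113 [-0.0159 -0.0018  0.0123]
  0.07 48 [-0.0146 -0.0021  0.0084]
scene Y range [-0.10906998 -0.07867906  0.07540206  0.10628936]
  -0.09 31 [-0.0131 -0.0005  0.0089]
  -0.07 73 [-0.0148 -0.0005  0.0131]
  -0.05 70 [-0.0161 -0.0005  0.0144]
  -0.03 72 [-0.0152  0.      0.0186]
  -0.01 67 [-0.0148  0.0009  0.0158]
  0.01 64 [-0.0151  0.0004  0.0146]
  0.03 67 [-0.0168 -0.0013  0.0129]
  0.05 63 [-0.0167 -0.0008  0.0118]
  0.07 19 [-0.0104 -0.001   0.0099]
sg 1 shift [ 0.6367 -0.4184  0.05  ] turn [-1.100e-03 -1.300e-03 -1.259e+00]
sg -1 shift [ 0.6367 -0.4184  0.05  ] turn [-1.4000e-03  1.3000e-03  1.8826e+00]
[[0.932, 0.363, -0.0], [0.363, -0.932, 0.002], [0.0, -0.002, -1.0]] [ 0.20883521 -0.53523677  0.24917735]
```

The manual's scale: shifts go in shares of 0.8 m and turns go in shares of 2 pi rad. Converting my numbers, 0.6 m / 0.8 = 0.75, 0.25 m / 0.8 = 0.3125, -1.2 rad / 6.2832 = -0.191.

Emit:
advance:
  plan: "0.0625,-0.0413,0,0,0,-0.0159\n0.125,-0.0825,0,0,0,-0.0318\n0.1875,-0.125,0,0,0,-0.0477\n0.25,-0.1625,0,0,0,-0.0637\n0.3125,-0.205,0,0,0,-0.0796\n0.375,-0.2463,0,0,0,-0.0955\n0.4375,-0.2875,0,0,0,-0.1114\n0.5,-0.3288,0,0,0,-0.1273\n0.5625,-0.37,0,0,0,-0.1432\n0.625,-0.4113,0,0,0,-0.1592\n0.6875,-0.4513,0,0,0,-0.1751\n0.75,-0.4925,0,0,0,-0.191"
  finger_gap: 0.085

```text
clock: 1.6
eef_pos: [0.6255, 0.0511, 0.2495]
eef_rot: [-2.216, -2.226, 0.001]
contact_force: [1.0, -0.7, 0.4]
grip_width: 0.0852
finger_force: 0.0
```

Emit:
advance:
  plan: "0.025,0,0.0313,0,0,-0.0094\n0.05,0,0.0625,0,0,-0.0094\n0.05,0,0.0625,0,0,-0.0094\n0.05,0,0.0625,0,0,-0.0094"

```text
clock: 2.1
eef_pos: [0.6251, 0.0887, 0.2007]
eef_rot: [2.153, 2.286, 0.0]
contact_force: [-0.6, 0.3, -0.6]
grip_width: 0.0852
finger_force: 0.0
```

```bash
python3 - <<'E'
from h import *
plan(.06,(.649,.086),.15)
print(camrig.camera_model("wrist"))
p,d=camrig.grab_frame("wrist");cv2.imwrite("pics/w1.png",p[:,:,::-1]);np.save("pics/w1.npy",d)
E
```

```text
sg 1 shift [-0.0041  0.0237  0.0507] turn [ 0.0006  0.0004 -0.0002]
sg -1 shift [-0.0041  0.0237  0.0507] turn [ 7.0000e-04 -9.0000e-04  3.1414e+00]
[[-0.06, 0.998, 0.001], [0.998, 0.06, -0.0], [-0.0, 0.001, -1.0]] [0.62507949 0.08868663 0.200718  ]
{'mtx': array([[309.70691629,   0.        , 322.33528952],
       [  0.        , 309.70691629, 201.23619554],
       [  0.        ,   0.        ,   1.        ]]), 'position': array([0.62042328, 0.16879815, 0.32521054]), 'rotation': array([2.81942604, 0.08375899, 0.01262579])}
```

View pics/w1.png

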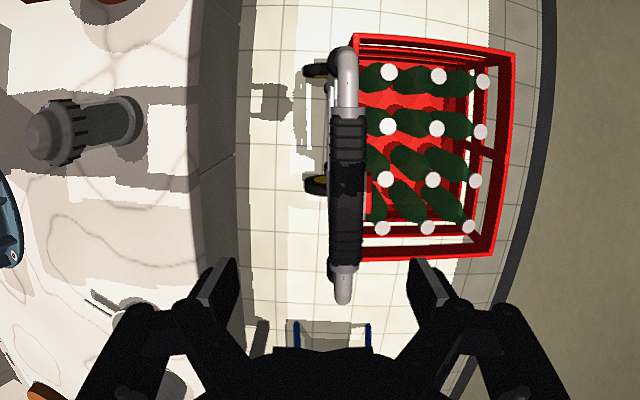

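The wrist view shows the grip at rows 115–265, columns 330–365, with cross tube on either side and fingers at the bottom straddling it. I check the centre in this view using the fisheye model.

```bash
python3 - <<'E'
from h import *
m=camrig.camera_model("wrist");d=np.load("pics/w1.npy");p=cv2.imread("pics/w1.png").astype(int);K=m["mtx"]
v,u=np.mgrid[:400,:640];a=(u-K[0,2])/K[0,0];b=(v-K[1,2])/K[1,1];r=np.hypot(a,b)+1e-9;k=np.tan(np.minimum(r,1.4))/r
W=np.dstack([a*k*d,b*k*d,d])@R.from_rotvec(m["rotation"]).as_matrix().T+m["position"]
ok=(W[...,2]>.055)&(W[...,2]<.075)&(d>0)&(u>320)&(u<375)&(v>45)&(v<310)
ux=np.array([np.cos(.06),np.sin(.06)]);uy=np.array([-ux[1],ux[0]]);Q=W[ok][:,:2]-[.649,.086];X=Q@ux;Y=Q@uy
for lo in np.arange(-.13,.13,.02):
    s=(Y>lo)&(Y<lo+.02)
    if s.any():print("%.2f"%lo,s.sum(),np.percentile(X[s],[3,50,97]).round(4),p[ok][s].mean().round(),W[ok][s][:,2].max().round(4))
E
```

```text
-0.13 12 [-0.005  -0.0015  0.0028] 154.0 0.0566
-0.11 111 [-0.005  -0.0006  0.0036] 161.0 0.057
-0.09 246 [-0.0136 -0.0011  0.0108] 113.0 0.0631
-0.07 573 [-0.0159 -0.0013  0.014 ] 25.0 0.0636
-0.05 631 [-0.016  -0.0013  0.0139] 26.0 0.0634
-0.03 731 [-0.0153  0.0001  0.0185] 39.0 0.0634
-0.01 866 [-0.0154  0.0016  0.0201] 43.0 0.0636
0.01 845 [-0.0156  0.0002  0.019 ] 22.0 0.063
0.03 814 [-0.0157 -0.0012  0.0135] 38.0 0.0638
0.05 825 [-0.0157 -0.0013  0.0136] 42.0 0.0633
0.07 445 [-0.0131 -0.0011  0.0111] 139.0 0.0631
0.09 164 [-0.0046 -0.0004  0.004 ] 209.0 0.0578
0.11 30 [-0.0031 -0.0003  0.0031] 188.0 0.0576
```

To row units: 0.156 m / 0.8 = 0.195, 0.0235 m / 0.8 = 0.0294.

Emit:
advance:
  plan: "-0.005,0.0294,0.025,0,0,0\n-0.005,0.0294,0.0625,0,0,0\n-0.005,0.0294,0.1,0,0,0\n-0.005,0.0294,0.1375,0,0,0\n-0.005,0.0294,0.1688,0,0,0\n-0.005,0.0294,0.195,0,0,0\n-0.005,0.0294,0.195,0,0,0\n-0.005,0.0294,0.195,0,0,0"
  finger_gap: 0.085

```text
clock: 3.15
eef_pos: [0.6494, 0.0864, 0.0453]
eef_rot: [2.153, 2.286, 0.002]
contact_force: [-0.6, -1.1, -0.7]
grip_width: 0.0848
finger_force: 0.0
```

```bash
python3 - <<'E'
from h import *
plan(.06,(.649,.086),.045)
p,d=camrig.grab_frame("scene");cv2.imwrite("pics/s2.png",cv2.resize(p[70:230,270:470,::-1],(800,640))[:600])
E
```

```text
sg 1 shift [-0.0004 -0.0005  0.0003] turn [ 0.0019  0.0002 -0.0003]
sg -1 shift [-0.0004 -0.0005  0.0003] turn [ 3.0000e-04 -3.0000e-03  3.1413e+00]
[[-0.06, 0.998, 0.002], [0.998, 0.06, -0.0], [-0.0, 0.002, -1.0]] [0.64943944 0.0864396  0.04528693]
```

View pics/s2.png

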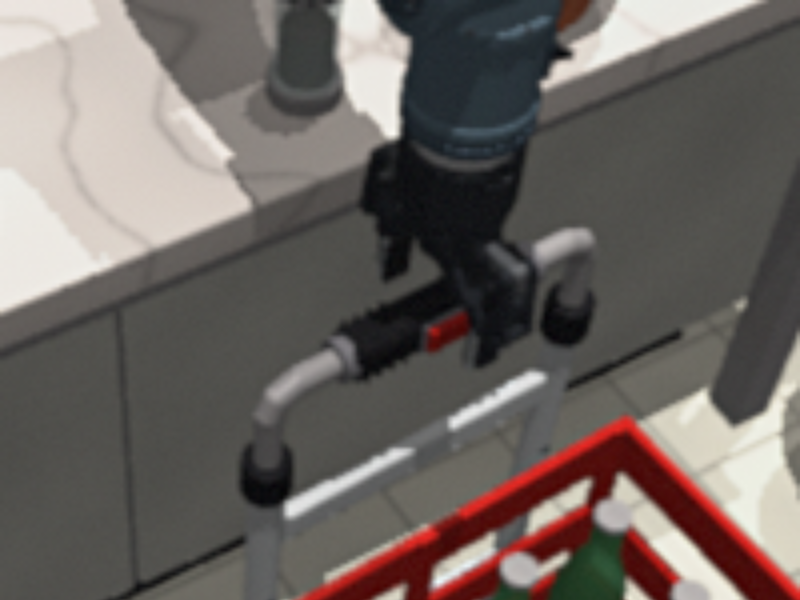

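The fingers straddle the grip. The far finger's pad is in front of the red button, whose left half is visible at (447,332). That offset fits the viewing parallax. Closing now.

Emit:
advance:
  plan: "0,0,0,0,0,0\n0,0,0,0,0,0\n0,0,0,0,0,0\n0,0,0,0,0,0\n0,0,0,0,0,0\n0,0,0,0,0,0\n0,0,0,0,0,0\n0,0,0,0,0,0"
  finger_gap: 0.0

```text
clock: 4.2
eef_pos: [0.6481, 0.0868, 0.0453]
eef_rot: [-2.153, -2.287, 0.001]
contact_force: [-6.3, -1.1, 9.1]
grip_width: 0.0318
finger_force: 63.8
```

```bash
python3 - <<'E'
from h import *
plan(.06,(.649,.086),.045)
p,d=camrig.grab_frame("scene");cv2.imwrite("pics/s3.png",cv2.resize(p[70:230,270:470,::-1],(800,640))[:600])
E
```

```text
sg 1 shift [-0.0008  0.0008  0.0003] turn [-0.0008  0.0002  0.0004]
sg -1 shift [-0.0008  0.0008  0.0003] turn [-4.0000e-04 -1.2000e-03 -3.1412e+00]
[[-0.06, 0.998, -0.001], [0.998, 0.06, -0.0], [-0.0, -0.001, -1.0]] [0.64812946 0.08676481 0.04530738]
```

View pics/s3.png

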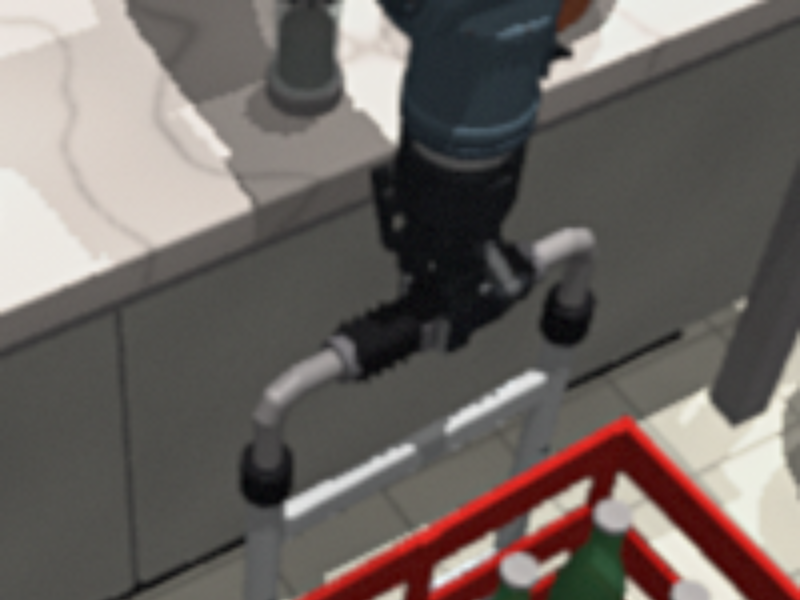

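The finger now sits on the button and hides it at about (450,325), with an opening of 32 mm and 64 N of grip. I start with a small test pull.

To row units: -0.03 m / 0.8 = -0.0375, -0.02 m / 0.8 = -0.025.

Emit:
advance:
  plan: "0,0,-0.0063,0,0,0\n0,0,-0.0125,0,0,0\n0,0,-0.025,0,0,0\n0,0,-0.0375,0,0,0"

```text
clock: 4.75
eef_pos: [0.6481, 0.0867, 0.0741]
eef_rot: [-2.153, -2.287, 0.001]
contact_force: [1.6, -0.6, -8.3]
grip_width: 0.0315
finger_force: 61.9
```

The 8 N load matches the handle's weight plus friction, so it is sliding. Continuing up.

To row units: -0.215 m / 0.8 = -0.2688, -0.21 m / 0.8 = -0.2625.

Emit:
advance:
  plan: "0,0,-0.025,0,0,0\n0,0,-0.05,0,0,0\n0,0,-0.075,0,0,0\n0,0,-0.1,0,0,0\n0,0,-0.125,0,0,0\n0,0,-0.15,0,0,0\n0,0,-0.175,0,0,0\n0,0,-0.2,0,0,0\n0,0,-0.225,0,0,0\n0,0,-0.25,0,0,0\n0,0,-0.2625,0,0,0\n0,0,-0.2688,0,0,0"

```text
clock: 6.25
eef_pos: [0.6481, 0.0868, 0.2904]
eef_rot: [-2.154, -2.287, 0.001]
contact_force: [-3.0, -1.2, -8.8]
grip_width: 0.0315
finger_force: 64.8
```

To row units: -0.017 m / 0.8 = -0.0213, -0.015 m / 0.8 = -0.0188.

Emit:
advance:
  plan: "0,0,-0.005,0,0,0\n0,0,-0.01,0,0,0\n0,0,-0.015,0,0,0\n0,0,-0.0188,0,0,0\n0,0,-0.0213,0,0,0\n0,0,-0.0213,0,0,0"

```text
clock: 7.0
eef_pos: [0.6481, 0.0868, 0.3063]
eef_rot: [-2.153, -2.287, 0.001]
contact_force: [-4.8, -2.3, -6.9]
grip_width: 0.032
finger_force: 65.3
```

Extension is about 0.261. I feel for the hard end in small steps.

To row units: -0.003 m / 0.8 = -0.0038, -0.002 m / 0.8 = -0.0025.

Emit:
advance:
  plan: "0,0,-0.0013,0,0,0\n0,0,-0.0025,0,0,0\n0,0,-0.0038,0,0,0\n0,0,-0.0038,0,0,0"

```text
clock: 7.5
eef_pos: [0.6481, 0.0867, 0.3091]
eef_rot: [-2.153, -2.287, 0.001]
contact_force: [-6.0, -0.9, -8.4]
grip_width: 0.032
finger_force: 65.1
```

Emit:
advance:
  plan: "0,0,-0.0013,0,0,0\n0,0,-0.0025,0,0,0\n0,0,-0.0025,0,0,0"

```text
clock: 7.88
eef_pos: [0.6481, 0.0867, 0.3111]
eef_rot: [-2.153, -2.287, 0.001]
contact_force: [-4.5, -1.9, -7.6]
grip_width: 0.0316
finger_force: 65.1
```

To row units: -0.001 m / 0.8 = -0.0013, -0.0005 m / 0.8 = -0.0006.

Emit:
advance:
  plan: "0,0,-0.0006,0,0,0\n0,0,-0.0013,0,0,0\n0,0,-0.0013,0,0,0"

```text
clock: 8.25
eef_pos: [0.6481, 0.0867, 0.3114]
eef_rot: [-2.153, -2.286, 0.002]
contact_force: [-5.3, -1.6, -11.8]
grip_width: 0.0318
finger_force: 64.9
```

```bash
python3 - <<'E'
from h import *
m=camrig.camera_model("scene");p,d=camrig.grab_frame("scene");cv2.imwrite("pics/s4.png",p[:,:,::-1])
W=cloud(d,m);Q=W[...,:2]-[.648,.086];ux=np.array([np.cos(.06),np.sin(.06)]);uy=np.array([-ux[1],ux[0]])
X=Q@ux;Y=Q@uy
k=(abs(X)<.02)&(abs(Y)>.04)&(abs(Y)<.07)&(W[...,2]>.25)&(W[...,2]<.36);print("grip top z",k.sum(),np.percentile(W[...,2][k],[50,90,97,100]))
k=(abs(X)<.02)&(abs(Y)>.08)&(abs(Y)<.11)&(W[...,2]>.25)&(W[...,2]<.36);print("tube top z",k.sum(),np.percentile(W[...,2][k],[50,90,97,100]))
E
```

```text
grip top z 331 [0.32088183 0.326028   0.32674463 0.32776209]
tube top z 231 [0.31732792 0.32023854 0.3214711  0.32571602]
```

View pics/s4.png

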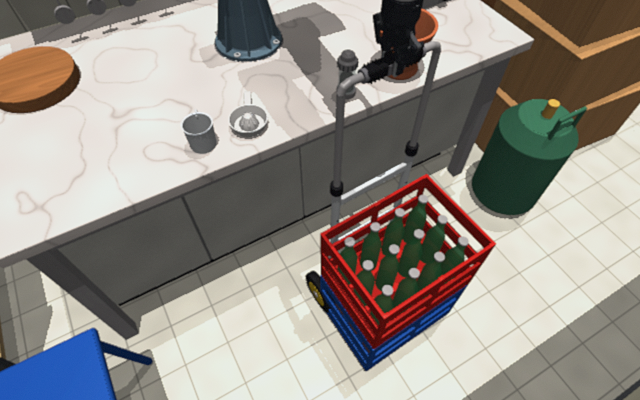

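The handle is fully extended, with the grip at (385,65) held by the gripper. The rise is 0.266 m and the force is now climbing, so it is at the hard end. The bystanders are where they were.

```bash
python3 -c "
from rig import manip, camrig, workorder, readout
print(workorder.sign_off())"
```

```text
the job is handed in; nothing more can be done
None
```

The job is handed in: with the red button squeezed in, I pulled the handle past the first stop to its hard end (about 0.266 m), the gripper is still holding it there, and the mortar, cup, squeezer and grinder were left untouched.

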